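Key the knurled collar onto the leak-test port and hold it home

TASK

Pick up the knurled metal collar and set it over the spigot of the leak-test port, then turn it until the keyways hidden inside it drop over the spigot's pins. Push it fully home against the spring, down on the flange, and finish while still holding it pushed home. Leave the glaze jar that stands near the front edge undisturbed.

Things in the scene. Friction and masses are not known exactly. Their poses are not given: they have to be found in the camera images.
- collar: Loose knurled aluminium collar: round cap, 54 mm diameter, 39 mm high, 0.18 kg, closed on top, standing open side down on the bench. Origin: centre of its underside, z up. The lowest 18 mm of the bore is 34 mm wide with three keyways, 9 mm wide, 18 mm deep, open below, at 0, 120 and 240 degrees from its own x axis; hidden from above. Any keyway takes any pin.
- collar_top (a point): Centre of the collar's closed top, 39 mm above its underside. Above the keyways the bore is 45 mm wide, up to the cap's inner face 34 mm above the underside. The collar may be gripped anywhere on its outside.
- port: Leak-test port fixed to the bench: dark steel flange, 90 mm diameter, 12 mm thick, with a hose nipple on its own -x side (to 65 mm from the axis); upright in its middle a bright spigot, 31 mm diameter, its top a cone narrowing to 21 mm between 37 and 44 mm above the bench. Origin: on the spigot's axis at the bench top, z up. Collar fully home: its underside 12 mm above this.
- pin_tops (a point): Point on the spigot's axis level with the tops of its three pins, 26 mm above the bench. The pins, 6 mm thick, stick out level to 21.5 mm from the axis, 120 degrees apart. Their angle differs every time and is tied to no listed frame: turn the collar, at most 120 degrees either way, to find them. Until keyed, the collar's underside sits here.
- plunger (a joint): Sprung seal plunger, 16 mm in diameter, on top of the spigot, its face 57 mm above the bench when free. Value: metres pressed down, 0 when free; collar on the pins 0, collar fully home 0.011. The spring starts at 2.4 N and pushes up with 800 N/m, about 11 N at home, so a collar that is let go rises again.
- jar: Loose white plastic glaze jar with a blue ribbed cap, 57 mm diameter, 74 mm high, standing near the front edge of the bench; origin at the centre of its underside. Leave alone.

How it is judged:
By the outcome, as a careful person would: the job done as asked, in the order asked, and still so for the second after the job is handed in, while the arm keeps its last pose, push and grip.
It also fails if it takes over 72 s, if anything falls off the work surface, if the arm or the gripper's body presses on something with over 40 N, if the wrist force passes 120 N, or if a joint passes its speed limit or range.

ROBOT

A 7-joint arm with a two-finger parallel gripper is mounted at the origin on a cart in front of the work surface, level with it; the furniture and walls round the work are solid. World frame = base frame: x ahead of the robot, y to its left, z up, the work surface at z = 0. Lengths are in mm, angles in rad, forces in N, time in s.
With the tool pointing down it reaches from about 400 to 875 mm from the base axis. Payload 19.3 kg.
Tool frame: the origin (TCP) lies at the very end of the fingers, on their centre line; the grasp point (between the pads) lies 19 mm behind it; z points along the fingers, y is the line along which they close (so a half turn about z gives the same grasp; the last joint's range is limited). The gripper opens to 85 mm and grips with 20 to 120 N. Pads are 22 mm wide; open, the fingers measure 114 mm over their backs; the gripper's body (76 mm by 85 mm) begins 54 mm behind the grasp point. The pads swing forward as they close: fully open they stand 13 mm farther back than shut.
Start: joints at [-1.215, 0.521, -0.036, 1.599, 0.021, 1.021, -0.113], TCP at [258.173, 569.176, 231.291] pointing down, gripper open.
Joint ranges: [-2.91, 2.91], [-0.3, 2.13], [-1.5, 1.42], [0.17, 2.43], [-1.26, 4.41], [0.16, 1.93], [-2.52, 2.52]. Speed limits (rad/s): [1.89, 1.89, 2.39, 2.39, 3.01, 3.01, 3.01].

INTERFACE

Orientations are given as a 3x3 rotation matrix whose columns are the frame's x, y, z axes.
In Python, from workcell import robot gives the robot as it stands. Calls block until the motion is done:
- robot.movep(position, orientation): joint-space move of the TCP to a pose.
- robot.movel(position, frame=None, max_speed=150, guard=None): straight line of the TCP; frame=None keeps the orientation; max_speed is the mean speed in mm/s. With guard (N) it stops when the force on the tool has changed by that much, and returns True; else False.
- robot.goto_joints(angles): joint-space move.
- robot.open_gripper() and robot.clamp(): open the fingers fully, or close them until they stop; the grip force is fixed at half the most.
- robot.wait(seconds).
- robot.inverse_kinematics(position, orientation): joint angles nearest the present ones, or None.
- robot.read_state(): the state.
- robot.camera(name): name is "scene" or "side" or "wrist"; returns a dict with "image" (400x640x3 uint8, blue, green, red), "range_z" (400x640 float32, mm along the optical axis (not along the pixel's ray), 0 where there is no reading), "fx", "fy", "cx", "cy" (pixels), "dist_coeffs" ([k1, k2, p1, p2, k3] as OpenCV has them; the pictures are not rectified), "cam_to_world" (4x4, takes a point from camera to world coordinates). Camera axes: x right, y up, looking along -z (the intrinsics and any distortion apply to the point x, -y, -z); pixel columns grow to the right and rows downward; lengths in mm; the calibration is good to about 2 mm. A picture is of the moment at which its call begins.
A pose or a line that the arm cannot do raises robot.PlanningError and nothing moves.
- robot.finish_job(): hands the job in; it is judged then, once.
Trained networks look in a picture, given as the dict that the camera call returned (one of the last four; its "shot" number tells which), for a name from the list of things; names that differ only in an ending like _2 or _b are one class to them, and where a whole thing is asked for, a point or a joint stands for the part that bears it (a point fixed in the world has none). Each returns a list of dicts, best first, with "conf" (0 to 1); they miss things now and then, are a little off and sometimes report something else, mostly with a low value. They report only what shows in the picture. A call takes as long as a camera call.
- robot.recognise(picture, thing): "centre" ([column, row] in pixels, amid what is visible of it).
The state is a dict: "time": time; "qpos": joint angles; "qvel": joint speeds; "joint_efforts": joint torques, N m; "eef_pos": TCP position; "tool_rot": TCP orientation; "ft_force": force on the tool from outside, world axes, zero at the start; "torque": the same for the moment, N m; "finger_gap": finger opening in mm; "gripper_force": force on a finger pad.
Only numpy, scipy, OpenCV 4.12 (cv2) and the standard library are available. Lean on these libraries where they do the work, as an engineer would, in place of code of your own. Each camera call takes 0.05 s, during which the arm holds its last target. There are 200 camera calls.

## Working session

There is one attempt and no reset: what is moved stays moved. The work goes in short steps, each a Python script; the robot and the scene stay as the last script left them, time stands still between calls to the robot, and variables do not carry over. Pictures are saved under pics/ and viewed, at most 10 in all, crops included, and the job is handed in when it is done.

```bash
mkdir -p pics
cat > h.py <<'E'
import numpy as np, cv2
from workcell import robot
def pts(p, uv):
    uv=np.array(uv,float).reshape(-1,1,2)
    K=np.array([[p["fx"],0,p["cx"]],[0,p["fy"],p["cy"]],[0,0,1]])
    n=cv2.undistortPoints(uv,K,np.array(p["dist_coeffs"],float)).reshape(-1,2)
    return n
def cloud(p, u0,u1,v0,v1):
    uu,vv=np.meshgrid(np.arange(u0,u1),np.arange(v0,v1)); z=p["range_z"][vv,uu].ravel()
    n=pts(p,np.c_[uu.ravel(),vv.ravel()]); ok=z>0
    c=np.c_[n[:,0]*z,-n[:,1]*z,-z][ok]; T=np.array(p["cam_to_world"])
    return c@T[:3,:3].T+T[:3,3]
E
python3 - <<'E'
from h import *
for c in ("scene","side"):
    p=robot.camera(c); cv2.imwrite(f"pics/{c}0.png",p["image"])
    print(c,np.round(p["cam_to_world"],2).tolist())
    for t in("collar","port","jar"):
        for r in robot.recognise(p,t)[:2]:
            u,v=map(int,r["centre"]); 
            C=cloud(p,u-2,u+3,v-2,v+3); print(t,r["centre"],round(r["conf"],2),np.median(C,0).round(1) if len(C) else None)
s=robot.read_state();print(s["time"],s["ft_force"],s["tool_rot"],s["finger_gap"])
E
```

```text
scene [[0.88, 0.28, -0.39, 134.41], [-0.48, 0.49, -0.72, -615.27], [-0.01, 0.82, 0.57, 600.49], [0.0, 0.0, 0.0, 1.0]]
collar [314.8, 165.7] 0.81 [566.6 207.9  37.1]
port [364.2, 217.3] 0.62 [566.8   4.5  25.3]
port [311.3, 169.9] 0.49 [554.1 198.4  35.8]
jar [296.5, 251.7] 0.74 [390.7 -55.9  57.4]
jar [369.1, 219.5] 0.5 [566.7 -14.4  34.6]
side [[0.96, 0.11, -0.27, 266.57], [-0.29, 0.36, -0.89, -678.59], [0.0, 0.93, 0.37, 385.04], [0.0, 0.0, 0.0, 1.0]]
collar [327.9, 188.7] 0.82 [564.7 193.9  31.5]
port [378.4, 232.8] 0.65 [602.8 -41.9  12.2]
jar [286.3, 233.6] 0.74 [395.7 -61.   51.6]
0.4 [ 0.23091494 -0.67660237 -0.43610733] [[-9.10674345e-01  4.13124960e-01 -6.64385708e-05]
 [ 4.13124964e-01  9.10674324e-01 -1.98078004e-04]
 [-2.13270670e-05 -2.07831989e-04 -9.99999978e-01]] 85.57857049485413
```

View pics/scene0.png

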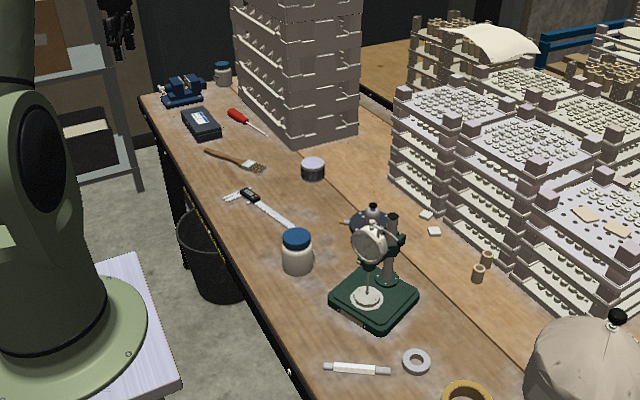

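View pics/side0.png

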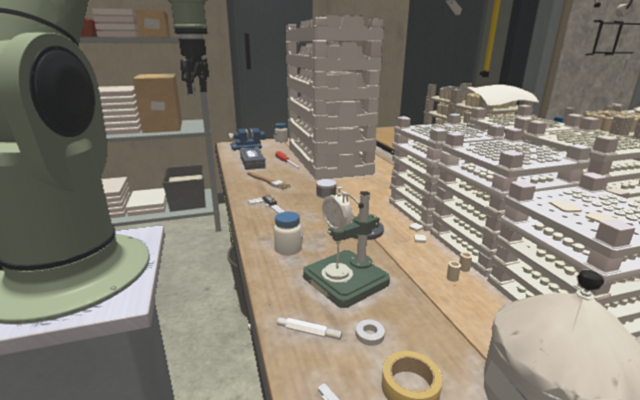

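The scene view shows the collar at about (313,168), the jar at (297,252), and the port mostly hidden at about (372,215), behind a dial-gauge stand at (372,270). I'll map the obstacle heights before moving.

Run:
```python
from h import *
C=np.vstack([cloud(robot.camera(c),150,640,0,400) for c in("scene","side")])
print("rows x 300..900 step 50, cols y -300..650 step 50: max z")
ys=np.arange(-300,650,50); print("      ",ys)
for x in range(250,900,50):
    r=[]
    for y in ys:
        m=(abs(C[:,0]-x-25)<25)&(abs(C[:,1]-y-25)<25); r.append(int(np.percentile(C[m,2],98)) if m.sum()>3 else -1)
    print(x,r)
```

```text
rows x 300..900 step 50, cols y -300..650 step 50: max z
       [-300 -250 -200 -150 -100  -50    0   50  100  150  200  250  300  350
  400  450  500  550  600]
250 [-1, -1, -1, 0, -1, -1, -1, -1, 0, 0, 0, -3, -14, -8, -8, -5, 500, 414, 345]
300 [10, 10, 1, 1, 1, 1, 2, 2, 2, 2, 2, 1, 1, 1, 1, 1, 425, 482, 2]
350 [13, 1, 1, 1, 74, 75, 2, 2, 2, 4, 12, 1, 1, 1, 11, 9, 34, 34, 34]
400 [12, 23, 166, 23, 74, 76, 2, 5, 6, 13, 14, 1, 13, 12, 11, 1, 34, 35, 36]
450 [12, 173, 177, 28, 2, 2, 2, 2, 1, 1, 2, 12, 14, 2, 2, 2, 2, 2, 28]
500 [1, 23, 159, 111, 2, 12, 13, 1, 1, 16, 38, 2, 2, 2, 14, 16, 21, 27, 28]
550 [1, 1, 1, 1, 2, 56, 44, 1, 0, 38, 40, 2, 427, 440, 426, 426, 422, 426, 424]
600 [1, 18, 1, 1, 2, 14, 13, 2, 1, 2, 1, 2, 422, 457, 436, 465, 289, 381, 458]
650 [1, 31, 29, 1, 9, 9, 2, 1, 1, 1, 2, 2, 442, 462, 447, 309, 309, -1, -1]
700 [188, 226, 205, 204, 226, 226, 206, 220, 227, 2, 2, 2, 426, 456, 455, 309, 309, -1, 400]
750 [168, 206, 207, 207, 207, 207, 207, 210, 206, 1, 2, 2, 442, 424, 281, 318, -1, -1, 400]
800 [169, 206, 210, 210, 207, 207, 210, 211, 207, -1, 0, 1, 2, 2, 2, 2, -1, -1, -1]
850 [190, 227, 207, 207, 227, 227, 207, 226, 227, -1, -1, -1, 1, 1, 2, 3, 3, 3, -1]
```

```bash
cat >> h.py <<'E'
def R(a):  # tool down, x axis at world angle a
    c,s=np.cos(a),np.sin(a); return np.array([[c,s,0],[s,-c,0],[0,0,-1.]])
def st():
    s=robot.read_state(); print("t",round(s["time"],2),"pos",np.round(s["eef_pos"],1),"F",np.round(s["ft_force"],1),"Mz",round(s["torque"][2],2),"q",np.round(s["qpos"],2),"gap",round(s["finger_gap"],1)); return s
E
python3 - <<'E'
from h import *
for a in np.arange(-180,180,30):
    try: q=robot.inverse_kinematics([575,0,150],R(np.radians(a))); print(a,None if q is None else np.round(q,2))
    except Exception as e: print(a,e)
robot.movep([380,300,300],robot.read_state()["tool_rot"]); st()
robot.movep([520,120,330],R(np.pi)); st()
p=robot.camera("wrist"); cv2.imwrite("pics/w0.png",p["image"]); print(np.round(p["cam_to_world"],2).tolist())
for t in("collar","port","plunger"):
    for r in robot.recognise(p,t)[:2]:
        u,v=map(int,r["centre"]); C=cloud(p,u-2,u+3,v-2,v+3); print(t,r["centre"],round(r["conf"],2),np.median(C,0).round(1) if len(C) else None)
E
```

```text
-180 [-0.16  0.54  0.08  1.81 -0.06  0.79  1.52]
-150 [-0.06  0.54 -0.06  1.81  0.04  0.79  1.95]
-120 [ 0.03  0.55 -0.19  1.8   0.14  0.81  2.39]
-90 [-0.81  0.95  1.22  1.84 -1.01  1.13 -2.34]
-60 [-0.81  0.95  1.22  1.84 -1.01  1.13 -1.82]
-30 [-0.81  0.95  1.22  1.84 -1.01  1.13 -1.3 ]
0 [-0.54  0.64  0.65  1.83 -0.5   0.84 -1.21]
30 [-0.55  0.64  0.65  1.83 -0.51  0.84 -0.68]
60 [-0.48  0.61  0.56  1.83 -0.43  0.82 -0.24]
90 [-0.42  0.59  0.46  1.83 -0.35  0.8   0.21]
120 [-0.33  0.57  0.32  1.82 -0.24  0.79  0.64]
150 [-0.24  0.55  0.19  1.82 -0.14  0.79  1.07]
t 1.66 pos [379.6 301.2 299.8] F [-0.2  0.  -0. ] Mz 0.03 q [-0.82  0.22  0.03  1.87 -0.01  1.05  0.36] gap 85.4
t 2.58 pos [519.5 121.6 329.5] F [-0.6  0.1 -0.9] Mz 0.02 q [-0.43  0.28  0.12  1.72 -0.04  1.15  1.27] gap 85.1
[[-0.0, -0.97, -0.26, 454.06], [1.0, -0.0, -0.0, 122.52], [0.0, -0.26, 0.97, 472.24], [0.0, 0.0, 0.0, 1.0]]
collar [380.9, 199.1] 0.73 [565.8 213.9  38.1]
port [237.5, 206.4] 0.93 [575.3   4.7  42.4]
```

View pics/w0.png

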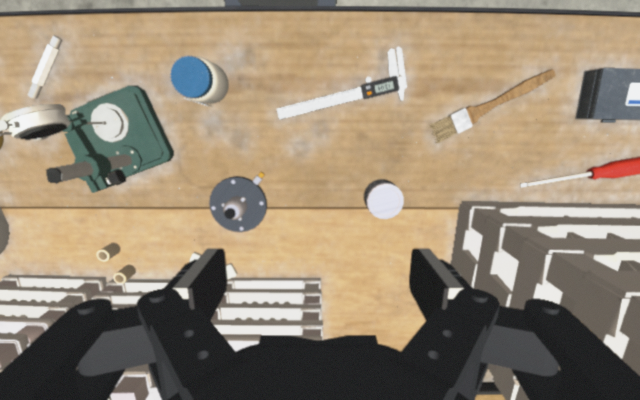

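The wrist view shows the port at (238,206) with its nipple at (262,178), and the collar at (384,200). I'll measure both from closer, with the tool turned 180° between shots to cancel calibration bias.

```bash
cat >> h.py <<'E'
def measure(p,c0,zlo,zhi,rmax,zplane):
    C=cloud(p,0,640,0,400); m=(np.hypot(C[:,0]-c0[0],C[:,1]-c0[1])<rmax)&(C[:,2]>zlo)&(C[:,2]<zhi); P=C[m]
    if len(P)<20: return None
    h=cv2.convexHull(P[:,:2].astype(np.float32)); e=cv2.fitEllipse(h)
    return np.round(e[0],1),np.round(e[1],1),np.round(np.median(P[:,2]),1),len(P)
E
python3 - <<'E'
from h import *
k=0
for tgt,name in(((575,2),"port"),((566,208),"collar")):
  for a in ((np.pi,0.0) if name=="port" else (0.0,np.pi)):
    d=np.array([np.cos(a),np.sin(a)])   # camera sits on +tool-x side
    if name=="port":
        c=np.array(tgt)+d*15
    else: c=np.array(tgt)+d*15
    robot.movep([c[0],c[1],210],R(a)); robot.wait(0.4)
    p=robot.camera("wrist"); k+=1; cv2.imwrite(f"pics/m{k}.png",p["image"]); st()
    if name=="port":
        print("flange",measure(p,tgt,7,17,50,12)); print("plunger",measure(p,tgt,52,62,20,57)); print("spig",measure(p,tgt,30,50,22,57))
    else: print("collar",measure(p,tgt,34,44,36,39))
E
python3 -c "
import cv2,numpy as np
cv2.imwrite('pics/mm.png',cv2.resize(np.vstack([np.hstack([cv2.imread(f'pics/m{i}.png') for i in r]) for r in((1,2),(3,4))]),(800,500)))"
```

```text
t 3.95 pos [560.1   2.3 210.3] F [-0.7 -0.  -0.1] Mz 0.01 q [-0.23  0.45  0.16  1.8  -0.09  0.9   1.54] gap 84.8
flange (array([577.6,  -0. ]), array([87.3, 98.2]), np.float64(12.1), 3786)
plunger (array([582.4,  -3.5]), array([14.9, 15.3]), np.float64(57.0), 191)
spig (array([581.8,  -3. ]), array([28. , 30.7]), np.float64(41.5), 434)
t 6.58 pos [590.   2. 210.] F [-0.  -0.6  0. ] Mz -0.04 q [-0.8   0.86  1.23  1.75 -0.87  1.19 -0.89] gap 85.3
flange (array([578. ,   1.1]), array([89.1, 98.2]), np.float64(12.1), 3893)
plunger (array([582.5,  -3. ]), array([15.1, 15.5]), np.float64(57.2), 196)
spig (array([581.8,  -2.4]), array([28.1, 30.9]), np.float64(41.9), 408)
t 7.86 pos [581.1 207.7 210. ] F [ 0.1  0.4 -0.2] Mz 0.01 q [-1.11  0.92  1.25  1.68 -0.92  1.25 -1.22] gap 85.1
collar (array([568.7, 220. ]), array([48.7, 54.4]), np.float64(38.5), 1828)
t 10.46 pos [551. 208. 210.] F [-0.3  0.3 -0.3] Mz -0.04 q [-0.01  0.56 -0.66  1.7   0.39  1.02  0.77] gap 85.3
collar (array([568.9, 219.6]), array([49.7, 54.1]), np.float64(38.4), 1834)
```

View pics/mm.png

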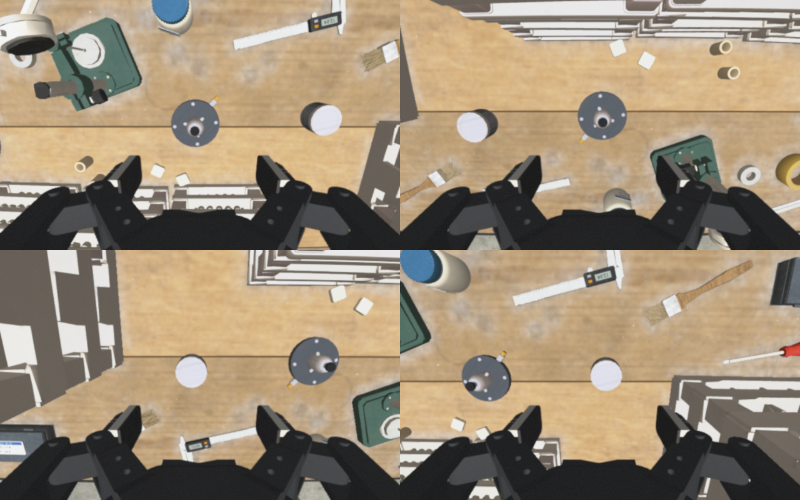

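The four views agree: spigot axis about (582,-3). The collar fit was clipped, so I'll refit it with a better centre, then grasp.

Run:
```python
from h import *
p=robot.camera("wrist")
m=measure(p,(568.5,220),34,44,45,39); print(m, measure(p,(568.5,218),36,42,40,39))
C=cloud(p,0,640,0,400); T=C[(C[:,2]>60)&(C[:,1]>250)&(C[:,0]>500)]; print("tower min y,x",T[:,:2].min(0) if len(T) else None)
c=m[0]
robot.movep([c[0],c[1],80],R(np.pi)); st()
robot.movel([c[0],c[1],5],max_speed=80,guard=8); robot.wait(0.2); s=st()
robot.clamp(); robot.wait(0.3); s=st()
p=robot.camera("side"); cv2.imwrite("pics/g.png",cv2.resize(p["image"][100:300,200:520],(800,500)))
```

```text
(array([569.1, 221. ]), array([53.2, 53.5]), np.float64(38.4), 1936) (array([569.2, 221. ]), array([53.1, 53.5]), np.float64(38.5), 1923)
tower min y,x [534.20073541 250.02627824]
t 11.1 pos [569.4 221.4  81. ] F [-0.6 -0.5  0.5] Mz -0.02 q [-0.09  0.75 -0.57  1.73  0.53  0.82  0.67] gap 85.4
t 12.39 pos [569.3 221.    5.4] F [-1.  -0.3 -0.6] Mz 0.02 q [-0.13  0.85 -0.51  1.75  0.6   0.7   0.61] gap 85.2
t 13.12 pos [569.2 221.    5.6] F [-4.1 -2.4 11. ] Mz 0.06 q [-0.13  0.85 -0.51  1.75  0.6   0.7   0.61] gap 53.0
```

View pics/g.png

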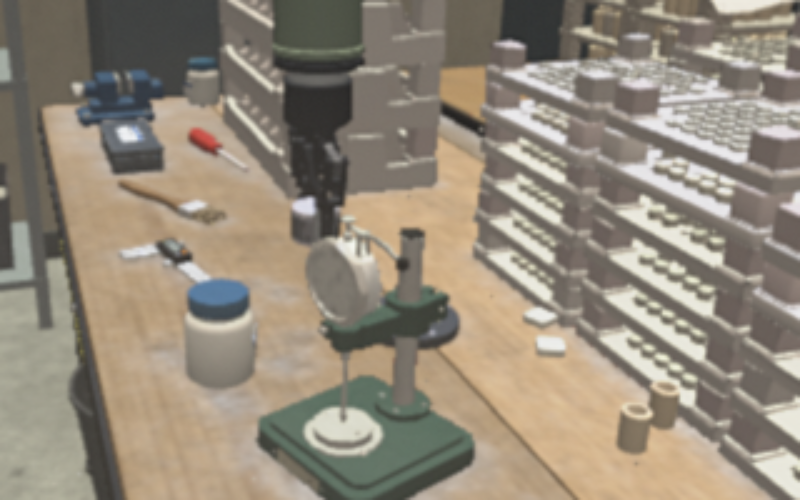

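The fingers hold the collar at a 53 mm gap, which matches its diameter; it shows at (305,220) beside the near finger. Next I'll lift it, move over the port and check the hold.

Run:
```python
from h import *
robot.movel([569.2,221,130],max_speed=120); st()
robot.movep([582.1,-3,130],R(np.radians(150))); robot.wait(0.5); s=st()
p=robot.camera("wrist"); cv2.imwrite("pics/h1.png",p["image"][150:400,80:560])
C=cloud(p,0,640,0,400); m=(np.hypot(C[:,0]-582,C[:,1]+3)<45)&(C[:,2]>100)&(C[:,2]<200); print(m.sum(), np.histogram(C[m,2],10))
p=robot.camera("side"); cv2.imwrite("pics/h2.png",p["image"][120:320,240:560])
a=cv2.resize(cv2.imread("pics/h1.png"),(400,208)); b=cv2.resize(cv2.imread("pics/h2.png"),(400,250))
cv2.imwrite("pics/h.png",np.vstack([cv2.resize(a,(560,292)),cv2.resize(b,(560,306))]))
C=cloud(p,240,560,100,320); m=(np.hypot(C[:,0]-582,C[:,1]+3)<30)&(C[:,2]>90)&(C[:,2]<175); print(len(C[m]),np.percentile(C[m],[1,50,99],axis=0).round(1))
```

```text
t 14.36 pos [568.8 220.8 129.2] F [-0.1 -0.2 -1.6] Mz -0.03 q [-0.06  0.68 -0.61  1.7   0.48  0.91  0.71] gap 53.0
t 15.76 pos [582.1  -2.8 130. ] F [ 0.4  0.2 -0.9] Mz 0.01 q [ 0.25  0.62 -0.49  1.79  0.38  0.83  0.62] gap 52.8
21519 (array([ 212,  462,  776, 1065, 5964, 8003,  838, 1318, 2487,  394]), array([125.04386969, 132.53945801, 140.03504634, 147.53063467,
       155.026223  , 162.52181133, 170.01739966, 177.51298799,
       185.00857631, 192.50416464, 199.99975297]))
377 [[555.4 -31.8 125.8]
 [582.9 -19.7 148.2]
 [606.5  23.6 172.3]]
```

View pics/h.png

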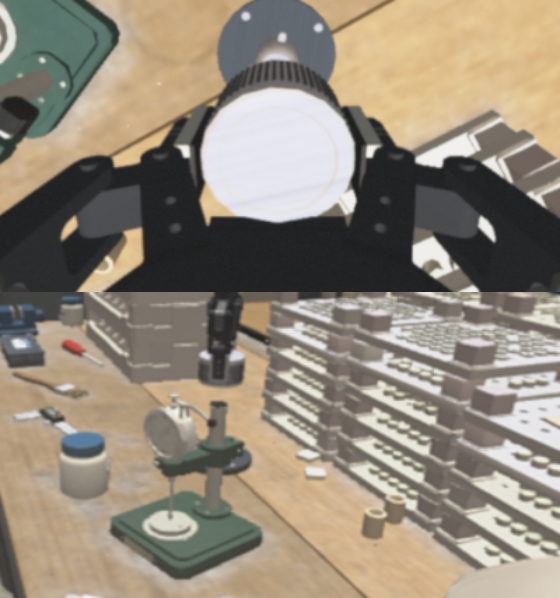

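The collar is held level, centred between the pads above the port. I'll refine its offset, descend onto the pins under guard, then sweep the last joint.

Run:
```python
from h import *
p=robot.camera("wrist"); m=measure(p,(582,-3),159,168,32,0); print("top",m)
off=m[0]-np.array(robot.read_state()["eef_pos"][:2]); print("off",off)
t=np.array([582.1,-3])-(off if np.hypot(*off)<2.5 else 0)
robot.movel([t[0],t[1],75],max_speed=80); robot.wait(.2); st()
print(robot.movel([t[0],t[1],27],max_speed=25,guard=7)); s=st()
```

```text
top (array([581. ,  -1.7]), array([51. , 63.2]), np.float64(162.7), 12772)
off [-1.12214657  1.26604198]
t 16.95 pos [583.5  -4.3  75.5] F [-0.6 -0.2 -1.3] Mz -0.01 q [ 0.22  0.7  -0.45  1.81  0.43  0.73  0.58] gap 53.1
False
t 19.02 pos [583.2  -4.3  27.1] F [-1.1 -0.7  1.9] Mz 0.0 q [ 0.19  0.77 -0.41  1.83  0.48  0.65  0.54] gap 53.2
```

Run:
```python
from h import *
x,y=583.2,-4.3
for z in (25,23,21,19.5,18.5):
    g=robot.movel([x,y,z],max_speed=20,guard=12); robot.wait(.15); s=st()
    if g: print("guard"); break
```

```text
t 19.42 pos [583.3  -4.3  25.1] F [-0.2  0.2  3.3] Mz -0.03 q [ 0.19  0.77 -0.41  1.83  0.48  0.64  0.54] gap 52.9
t 19.82 pos [583.4  -4.3  23.1] F [-0.2 -0.   6.1] Mz 0.02 q [ 0.19  0.77 -0.41  1.83  0.48  0.64  0.54] gap 53.1
t 20.22 pos [583.3  -4.3  21.2] F [-0.7 -0.   6.9] Mz -0.03 q [ 0.19  0.78 -0.41  1.83  0.48  0.64  0.54] gap 53.2
t 20.62 pos [583.4  -4.3  19.7] F [-1.3  0.1  8.8] Mz -0.01 q [ 0.19  0.78 -0.4   1.83  0.49  0.63  0.54] gap 53.0
t 21.02 pos [583.4  -4.3  18.8] F [-1.4 -0.   8.9] Mz 0.02 q [ 0.19  0.78 -0.4   1.83  0.49  0.63  0.54] gap 52.7
```

Force climbs at about 850 N/m, the spring's rate, with no stop at the pins, so the keyways seem to have lined up by chance. I'll push to the flange, then check the collar's height and its resistance to a small twist.

Run:
```python
from h import *
x,y=583.4,-4.3
for z in (18,17.5,17,16.5,16,15.5,15):
    robot.movel([x,y,z],max_speed=20,guard=15); robot.wait(.15); s=st()
    if s["ft_force"][2]>22: break
p=robot.camera("wrist"); cv2.imwrite("pics/home_w.png",p["image"])
print(measure(p,(582,-3),46,56,27,0))
C=cloud(p,0,640,0,400); m=np.hypot(C[:,0]-582,C[:,1]+3)<15; print("top z",np.percentile(C[m,2],[10,50,90]))
m=(np.hypot(C[:,0]-582,C[:,1]+3)>30)&(np.hypot(C[:,0]-582,C[:,1]+3)<43)&(C[:,2]<30); print("flange",np.median(C[m,2]),m.sum())
# twist test
q=np.array(robot.read_state()["qpos"])
```

```text
t 21.42 pos [583.4  -4.3  18.2] F [-1.8 -0.4 10.1] Mz 0.03 q [ 0.19  0.78 -0.4   1.83  0.49  0.63  0.53] gap 53.1
t 21.82 pos [583.4  -4.3  17.8] F [-1.7  0.3  9. ] Mz -0.03 q [ 0.19  0.78 -0.4   1.83  0.49  0.63  0.53] gap 53.0
t 22.22 pos [583.5  -4.3  17.6] F [-4.4 -0.5 15.2] Mz 0.02 q [ 0.18  0.78 -0.4   1.83  0.49  0.63  0.53] gap 53.3
t 22.62 pos [583.5  -4.3  17.5] F [-7.6 -0.2 24.5] Mz 0.05 q [ 0.18  0.78 -0.4   1.83  0.49  0.63  0.53] gap 52.8
(array([582.3,  -3.1]), array([51.6, 53.9]), np.float64(50.4), 12314)
top z [ 49.72671526  95.9391101  108.28953698]
flange 12.158097348488937 5664
```

Run:
```python
from h import *
robot.movel([582.8,-4.0,16.5],max_speed=20); robot.wait(1); st()
p=robot.camera("scene"); b=p["image"][140:320,250:470]; r=robot.recognise(p,"jar")[0]; print("jar",r["centre"],r["conf"])
w=robot.camera("wrist"); print(measure(w,(582,-3),46,56,27,0))
cv2.imwrite("pics/fin.png",np.vstack([cv2.resize(w["image"],(480,300)),cv2.resize(b,(480,290))]))
```

```text
t 23.92 pos [583.5  -4.2  17.5] F [-4.1 -1.9 21.4] Mz 0.04 q [ 0.18  0.78 -0.4   1.83  0.49  0.63  0.53] gap 52.8
jar [296.4, 250.3] 0.62
(array([582.3,  -3. ]), array([51.7, 53.8]), np.float64(50.4), 12288)
```

View pics/fin.png

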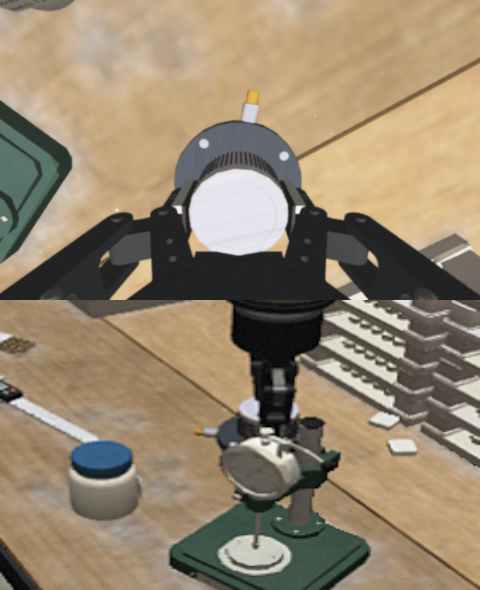

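The final pictures show the collar seated on the flange at (238,212) in the upper view, its top at about 51 mm. It's still held, at about 21 N down. The jar hasn't moved from (296,250) in the scene image.

```bash
python3 -c "
from h import *
print(robot.finish_job())"
```

```text
the job is handed in; nothing more can be done
None
```

I handed the job in at about 24 s with the collar fully home on the flange and still held down at about 21 N; its keyways lined up with the pins on the way down, so no search turn was needed, and the jar was not disturbed.

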